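# Clamp a rubber mould in the wax-injection carrier

### The arm

A 6-joint arm with a two-finger parallel gripper is mounted at the origin on the work surface; the furniture and walls round the work are solid. World frame = base frame: x ahead of the robot, y to its left, z up, the work surface at z = 0. Lengths are in mm, angles in rad, forces in N, time in s.
With the tool pointing down it reaches from about 275 to 1000 mm from the base axis. Payload 8.4 kg.
Tool frame: the origin (TCP) lies midway between the tips of the shut fingers; the grasp point (between the pads) lies 19 mm behind it; z points along the fingers, y is the line along which they close (so a half turn about z gives the same grasp; the last joint's range is limited). The gripper opens to 85 mm and grips with 20 to 120 N. Pads are 22 mm wide; open, the fingers measure 114 mm over their backs; the gripper's body (76 mm by 85 mm) begins 54 mm behind the grasp point. The pads swing forward as they close: fully open they stand 13 mm farther back than shut.
Start: joints at [-0.002, 0.353, 1.633, -0, 1.155, -0.002], TCP at [625.002, -0, 231.281] pointing down, gripper open.
Joint ranges: [-2.63, 2.63], [-0.92, 2.1], [0.06, 2.66], [-1.3, 4.44], [0, 2.69], [-3.02, 3.02]. Speed limits (rad/s): [2.22, 2.22, 2.79, 3.14, 3.14, 3.14].

### API

Orientations are given as a unit quaternion [x, y, z, w].
In Python, from station import r gives the robot as it stands. The module is installed in compiled form; this text tells all that it offers.
- The arm moves only by the tool servo_tool, never from a script. Its argument "series" is a list that holds one entry, the list of rows, each a list of 6 numbers: the shift along the tool's x, y, z as a fraction of full scale, then the turn, a rotation vector about the tool's x, y, z as a fraction of full scale. In form: [[[dx, dy, dz, rx, ry, rz], ...]]. A call has 1 to 20 rows; each row shifts and turns the commanded pose from where the row before left it, along the tool's axes as they then stand; what a row does not reach is not made up. Full scale, the value 1, is 0.02 m for a shift and 8 degrees for a turn. A row lasts 1/8 s, in which the tool goes at most 62.5 mm and 10.7 degrees, less where a joint would pass 70% of its speed; a pose out of reach is approached as far as the arm can. A call with a number of a shift or a turn outside -1 to 1 is refused whole. A call with a gripper value outside its range is refused whole. "fingers" is the closure, from 0 (fully open) to 1 (shut), set as the call begins (left out, the last holds). The fingers move at their own pace and stop on an object; "grip_force" is the grip in N (left out, the last holds). Time passes only in rows, so rows that do not move let the fingers close. It gives the time, the measured TCP pose, the force, the opening and the grip force at its end, in the units of the state.
- r.sense(): the state, without advancing time (a new reading comes with each control period).
- r.camera(name): name is "scene" or "side" or "wrist"; returns the picture (400x640x3 uint8, blue, green, red); there is no depth.
- r.calibration(name): a dict with "fx", "fy", "cx", "cy" (pixels), "rvec" (rotation vector, rad) and "tvec" (3), from world to camera coordinates, as OpenCV has them. Camera axes: x right, y down, z forward; pixel columns grow to the right and rows downward; lengths in mm; the calibration is good to about 2 mm. A picture is of the moment at which its call begins: read the wrist's pose just before it. calibration takes no time and is no camera call; for the wrist camera it gives the pose at the moment of the call.
- r.sign_off(): hands the job in; it is judged then, once.
The state is a dict: "time": time; "joint_pos": joint angles; "qd": joint speeds; "joint_efforts": joint torques, N m; "position": TCP position; "ee_rot": TCP orientation; "force": force on the tool from outside, world axes, zero at the start; "wrist_torque": the same for the moment, N m; "grip_width": opening from 0.0 (shut) to 1.0 (fully open); "grip_force": force on a finger pad.
Only numpy, scipy, OpenCV 4.12 (cv2) and the standard library are available. Lean on these libraries where they do the work, as an engineer would, in place of code of your own. Each camera call takes 0.05 s, during which the arm holds its last target. There are 200 camera calls.

### The job

Get the rubber mould ready for wax injection: slide the carrier's jaw shut until it holds the mould firmly against the nozzle plate, and let go of the jaw. Then lay the loose cover plate over the mould between the two spring catches and press it down until both catches snap over its tongues. Keep pressing, so that the sprung bed under the mould stays pushed down near its stop, and finish while still holding and pressing the cover; leave the other things on the bench alone.

Things in the scene. Friction and masses are not known exactly. Their poses are not given: they have to be found in the camera images.
- carrier: Aluminium mould carrier screwed to the bench; base 122 mm (x) by 172 mm (y), 9 mm thick. Origin on the bench under the middle of the mould's seat, z up. Nozzle plate at +y, jaw at -y; in all y = -117 to +65 mm. Side rails 29 mm high, inner faces 26.75 mm either side of x = 0, guide the mould. Steel leaf catches, 27 mm wide, 60 mm high, stand at x = -46 and x = +46 mm, y = 0.
- cover_seat (a point): Fixed point of the carrier, 35.5 mm above the bench on its middle axis (x = y = 0): where the cover's origin ends when pressed to the stop, its tongues pointing to the two catches (2 mm off is still caught). On the way down the cover's tongues meet the catches' slopes about 15 mm above this point, the pad meets the mould at 5 mm above it and the catches snap at about 3 to 4 mm above it.
- nozzle_face (a point): Fixed point on the inner face of the nozzle plate (68 mm wide, 44 mm high, brass nozzle on its outside): carrier x = 0, y = +38 mm, 26 mm above the bench. The mould's end is to bear on this face.
- jaw: Sliding jaw of the carrier: rubber-faced block 48 mm wide, top 35 mm above the bench. Origin at bench level under the middle of its face; axes as the carrier's. Slides only along the carrier's +y (to the mould), about 6 N friction, stays where left. Face at carrier y = -63 mm fully open, -37 mm when it holds the mould home. 12 to 20 N of push on the grip is right; over 60 N on the mould spoils it.
- jaw_grip (a point): Point in the jaw's upright black grip, 50 mm above the bench, 12 mm below its top. The grip is 14 mm thick along the carrier's y, 34 mm wide along x, and free from 38 mm to 62 mm above the bench. It lies 34 mm behind the jaw's face.
- mould: Brown rubber mould block, 50 by 75 by 22 mm, lying loose on the carrier's sprung bed, whose top is 18.5 mm above the bench. Origin under its middle. At the start it stands 8 to 16 mm short of the nozzle plate; when held against it its origin is at carrier y = +1.4 mm.
- cover: Loose cover on the bench, about 0.2 kg: 77 by 64 mm aluminium plate, grey pad 48 by 60 mm beneath, tongues 40 mm wide at its -x and +x ends (90 mm over the tongues, 3 mm thick, 4 to 7 mm above the origin), black bar handle on top. Origin under the middle of the pad, z up, plate top at z = 8 mm. Fits either way round (half turn).
- cover_grip (a point): Point in the cover's bar handle, 28 mm above the cover's origin. The bar is 46 mm long along the cover's y, 14 mm thick along its x, from 8 to 38 mm above the origin; take it across its thickness.
- catch_near (a joint): Angle of the catch at the carrier's -x side: 0 at rest (upright), grows as it is spread outward, about 0.1 rad as the tongue passes; springs back to 0 over the tongue. Pressing the cover through both catches takes about 8 to 14 N in all, then the force drops suddenly.
- catch_far (a joint): The same for the catch at the carrier's +x side.
- platen (a joint): How far the sprung bed under the mould is pushed down, m: 0 at rest, stop at 0.005. Spring: 3 N at 0, 1.5 N per mm more. With the cover snapped and not pressed it stays at about 0.002; to hold it at 0.004 takes about 7 N on the cover.
- tree_left: Bystander: turquoise wax tree standing left of the work on a black rubber base, 126 mm wide, 240 mm tall; origin under its middle.
- spare_mould: Bystander: spare rubber mould lying on the bench, 50 by 77 by 22 mm.
- tweezers: Bystander: steel tweezers, 18 by 136 by 10 mm.
- cutters: Bystander: side cutters, 60 by 105 by 12 mm.
Mind the look-alikes: they are no part of the job. What is shaped like the mould but orange or yellow is not meant.

How it is judged:
By the outcome, as a careful person would: the job done as asked, in the order asked, and still so for the second after the job is handed in, while the arm keeps its last pose, push and grip.
It also fails if it takes over 64 s, if anything falls off the work surface, if the arm or the gripper's body presses on something with over 40 N, if the wrist force passes 120 N, or if a joint passes its speed limit or range.

## Working session

There is one attempt and no reset: what is moved stays moved. The work goes in short steps, Python scripts to look and compute and a tool call to move; the robot and the scene stay as the last step left them, time stands still between calls to the robot, and variables do not carry over. Pictures are saved under pics/ and viewed, at most 10 in all, crops included, and the job is handed in when it is done.

Besides the shell and the picture viewer there is one more tool, called after ">>>" as name([rows], argument=value, ...), one row to a line, values as JSON. servo_tool: Moves the arm, as the interface text tells. Its arguments: {"type":"object","properties":{"series":{"type":"array"},"fingers":{"type":"number"},"grip_force":{"type":"number"}},"required":["series"]}

```bash
mkdir -p pics; cat > h.py <<'E'
import numpy as np, cv2
from station import r
from scipy.spatial.transform import Rotation as R
def cal(n):
    c=r.calibration(n); K=np.array([[c['fx'],0,c['cx']],[0,c['fy'],c['cy']],[0,0,1.]])
    return K,np.array(c['rvec'],float),np.array(c['tvec'],float)
def ray(n,u,v,z,c=None):
    K,rv,t=c or cal(n); M=cv2.Rodrigues(rv)[0]; o=-M.T@t.ravel()
    d=M.T@np.linalg.inv(K)@np.array([u,v,1.]); return o+d*(z-o[2])/d[2]
def proj(n,P,c=None):
    K,rv,t=c or cal(n); return cv2.projectPoints(np.array(P,float).reshape(-1,1,3),rv,t,K,None)[0].reshape(-1,2)
E
python3 - <<'E'
from h import *
s=r.sense(); print(s)
for n in("scene","side","wrist"):
    print(n,cal(n)); cv2.imwrite(f"pics/{n}0.png",r.camera(n))
E
```

```text
{'time': 0.0, 'joint_pos': array([-2.40328454e-03,  3.53624537e-01,  1.63411586e+00,  1.98722445e-05,
        1.15520243e+00, -2.42324194e-03]), 'qd': array([ 0.00043567, -0.00093519,  0.00066205, -0.00116574,  0.00024027,
       -0.00035971]), 'joint_efforts': array([-2.03471049e-03, -6.05236173e+01, -3.42063046e+01, -2.62302356e-04,
        9.48130677e-03,  3.61521288e-06]), 'position': array([6.24535389e+02, 5.29572755e-03, 2.30584246e+02]), 'ee_rot': array([ 7.07102405e-01,  7.07110835e-01, -4.69763909e-04, -4.84919685e-04]), 'force': array([-0.14993648, -0.53856436, -0.0455562 ]), 'wrist_torque': array([ 0.03313705, -0.03471702, -0.05664626]), 'grip_force': 0.0, 'grip_width': 0.9990850354133545}
scene (array([[394.31406577,   0.        , 314.85834403],
       [  0.        , 394.31406577, 196.20227899],
       [  0.        ,   0.        ,   1.        ]]), array([ 1.93190005, -0.68148902,  0.42510775]), array([-378.0336611 ,  179.87221575, 1070.30483468]))
side (array([[440.22446522,   0.        , 319.01147354],
       [  0.        , 440.22446522, 201.97612751],
       [  0.        ,   0.        ,   1.        ]]), array([ 0.04712669, -2.85269088,  1.26575067]), array([ 510.71140954,   65.42467691, 1396.36296698]))
wrist (array([[334.4681084 ,   0.        , 322.18562729],
       [  0.        , 334.4681084 , 196.27574194],
       [  0.        ,   0.        ,   1.        ]]), array([-2.84851749e+00,  1.26886145e-03,  3.49416016e-04]), array([-624.74577948,  -35.49248028,  378.49122918]))
```

View pics/scene0.png

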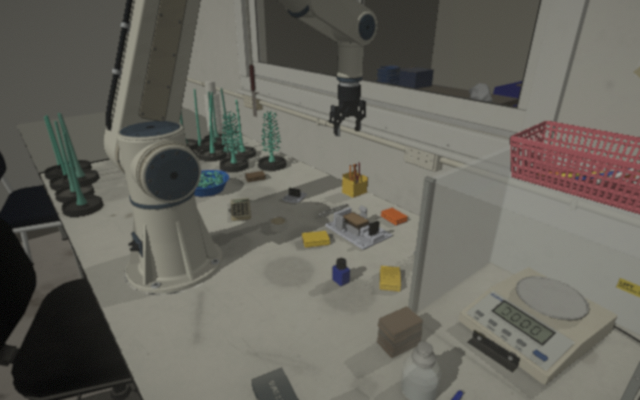

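View pics/wrist0.png

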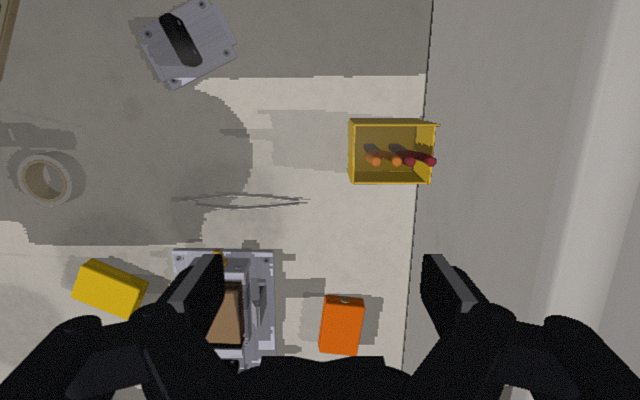

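```bash
python3 - <<'E'
from h import *
c=cal("wrist");M=cv2.Rodrigues(c[1])[0];print("cam",-M.T@c[2])
for nm,p,z in[("handle a",(166,15),38),("handle b",(196,62),38),("nozzle pl corner",(173,250),9),("base tr",(273,250),9),("base br",(275,362),9),("cover c",(187,42),8),("mould",(226,312),40)]:
    print(nm,ray("wrist",*p,z,c).round(0))
im=cv2.imread("pics/wrist0.png")
a=cv2.resize(im[0:110,110:270],None,fx=4,fy=4,interpolation=3);cv2.imwrite("pics/w_cov.png",a)
im=cv2.imread("pics/scene0.png")
a=cv2.resize(im[170:260,270:420],None,fx=5,fy=5,interpolation=3);cv2.imwrite("pics/s_car.png",a)
E
```

```text
cam [624.89734856  74.79903287 372.63023307]
handle a [485. 144.  38.]
handle b [507. 105.  38.]
nozzle pl corner [ 447. -102.    9.]
base tr [ 566. -102.    9.]
base br [ 562. -266.    9.]
cover c [490. 126.   8.]
mould [ 513. -166.   40.]
```

View pics/s_car.png

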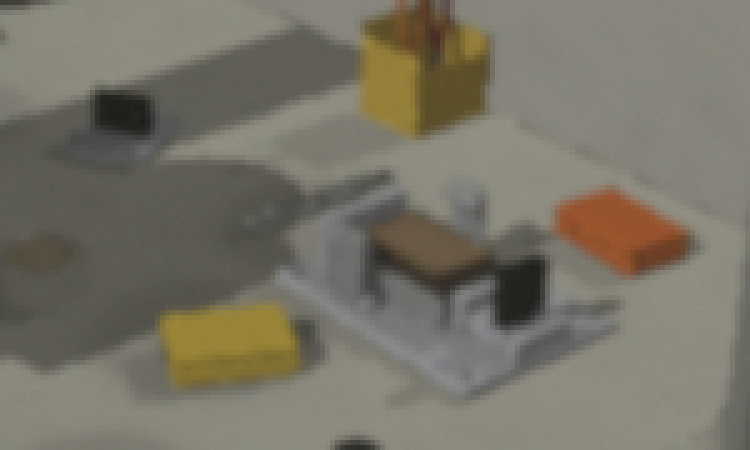

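>>> servo_tool([
  [[-1, -0.65, 0, 0, 0, 0], [-1, -0.65, 0, 0, 0, 0], [-1, -0.65, 0, 0, 0, 0], [-1, -0.65, 0, 0, 0, 0], [-1, -0.65, 0, 0, 0, 0], [-1, -0.65, 0, 0, 0, 0], [-1, -0.65, 0, 0, 0, 0], [-1, -0.65, 0, 0, 0, 0], [-1, -0.65, 0, 0, 0, 0], [0, 0, 0, 0, 0, 0], [0, 0, 0, 0, 0, 0]],
], fingers=1)

```text
time: 1.52
position: [507.9, -180.2, 231.4]
ee_rot: [0.707, 0.707, 0.0, 0.0]
force: [-0.5, 0.0, 0.6]
grip_width: 0.003
grip_force: 0.0
```

```bash
python3 - <<'E'
from h import *
import pickle
s=r.sense(); print(s['position'],s['ee_rot'],s['force'])
c=cal("wrist"); im=r.camera("wrist"); cv2.imwrite("pics/wrist1.png",im); pickle.dump(c,open("c1.pkl","wb"))
ii=r.camera("side");cv2.imwrite("pics/side1.png",ii)
a=cv2.resize(im[20:340,180:460],None,fx=1.85,fy=1.85,interpolation=3);cv2.imwrite("pics/wrist1c.png",a)
E
```

```text
[ 507.93119616 -180.18389992  231.44352107] [7.07431906e-01 7.06781460e-01 2.31662730e-04 1.10796457e-04] [-0.47588976  0.02942159  0.59721257]
```

View pics/wrist1c.png

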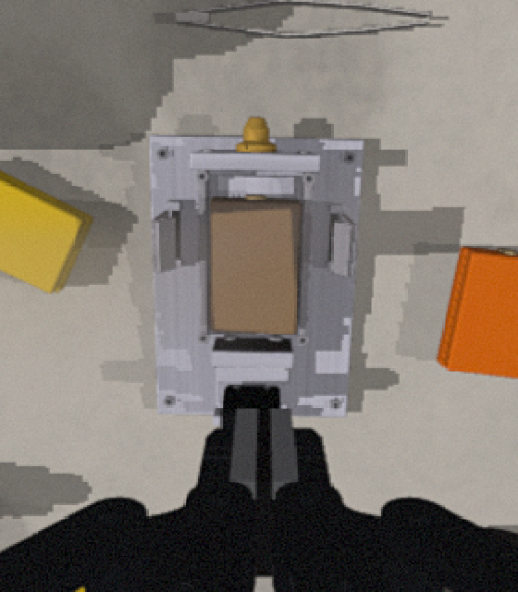

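```bash
python3 - <<'E'
from h import *
import pickle
from scipy.optimize import least_squares
c=pickle.load(open("c1.pkl","rb"))
px=lambda a:np.array(a)/1.85+[180,20]
obs=px([(149,136),(363,141),(158,412),(346,415),(190,154),(320,157),(190,166),(320,170)])
P=np.array([(-61,55,9),(61,55,9),(-61,-117,9),(61,-117,9)],float)
for p in obs[:4]: print(ray("wrist",*p,9,c).round(1))
def tf(q,P):
    m=R.from_euler('z',q[2]).as_matrix(); return P@m.T+[q[0],q[1],0]
f=lambda q:(proj("wrist",tf(q,P),c)-obs[:4]).ravel()
s=least_squares(f,[506,-166,0]);print(s.x,np.degrees(s.x[2]),s.fun.round(1))
np.save("q.npy",s.x)
for nm,p in dict(npl=(-34,38,44),npr=(34,38,44),jl=(-24,-63,35),jr=(24,-63,35),grip=(0,-97,62),cl=(-46,0,60),cr=(46,0,60)).items():
    print(nm,((proj("wrist",tf(s.x,np.array([p],float)),c)[0]-[180,20])*1.85).round(0))
for nm,p in dict(mTL=(210,199),mTR=(299,199),mBL=(210,331),mBR=(298,335)).items():
    w=ray("wrist",*px(p),40.5,c);m=R.from_euler('z',-s.x[2]).as_matrix();print(nm,(m@(w-[s.x[0],s.x[1],0])).round(1))
c2=cal("side");print("side px",proj("side",tf(s.x,np.array([(0,0,35),(0,-97,50),(0,38,44)],float)),c2).round(0), proj("side",[[496,125,20]],c2))
E
```

```text
[ 444.5 -103.4    9. ]
[ 565.  -106.3    9. ]
[ 440.9 -272.7    9. ]
[ 561.7 -275.1    9. ]
[ 5.03672709e+02 -1.58799752e+02 -2.11327763e-02] -1.2108188912429405 [-0.6 -0.9  0.8 -1.2 -0.5  1.4  0.4  1.5]
npl [189. 169.]
npr [321. 172.]
jl [211. 349.]
jr [294. 351.]
grip [251. 424.]
cl [163. 247.]
cr [344. 251.]
mTL [-23.7  22.8  40.5]
mTR [23.4 23.7 40.5]
mBL [-24.1 -50.3  40.5]
mBR [ 25.6 -51.7  40.5]
side px [[323. 180.]
 [324. 159.]
 [322. 185.]] [[322.52903677 244.06658532]]
```

>>> servo_tool([
  [[-0.91, -0.06, 0, 0, 0, 0.15], [-0.91, -0.06, 0, 0, 0, 0], [-0.91, -0.06, 0, 0, 0, 0], [-0.91, -0.06, 0, 0, 0, 0], [-0.91, -0.06, 0, 0, 0, 0], [-0.91, -0.06, 0, 0, 0, 0], [0, 0, 0.93, 0, 0, 0], [0, 0, 0.93, 0, 0, 0], [0, 0, 0.93, 0, 0, 0], [0, 0, 0.93, 0, 0, 0], [0, 0, 0.93, 0, 0, 0], [0, 0, 0.93, 0, 0, 0], [0, 0, 0.93, 0, 0, 0], [0, 0, 0.93, 0, 0, 0], [0, 0, 0.93, 0, 0, 0], [0, 0, 0.93, 0, 0, 0], [0, 0, 0, 0, 0, 0]],
])

```text
time: 3.75
position: [497.9, -288.5, 43.5]
ee_rot: [0.714, 0.7, -0.0, -0.001]
force: [-0.2, 0.2, 0.5]
grip_width: 0.003
grip_force: 0.0
```

```bash
python3 - <<'E'
from h import *
c=cal("side"); im=r.camera("side"); im2=r.camera("wrist")
a=cv2.resize(im[110:240,240:400],None,fx=2.5,fy=2.5,interpolation=3)
b=cv2.resize(im2[0:400,160:480],None,fx=1.2,fy=1.2,interpolation=3)
H=max(a.shape[0],b.shape[0]);o=np.zeros((H,a.shape[1]+b.shape[1],3),np.uint8);o[:a.shape[0],:a.shape[1]]=a;o[:b.shape[0],a.shape[1]:]=b
cv2.imwrite("pics/p3.png",o);print(r.sense()['position'],r.sense()['ee_rot'],r.sense()['force'])
E
```

```text
[ 498.99209544 -289.12384669   45.24382682] [ 7.14473895e-01  6.99662096e-01 -3.00969544e-05 -6.37608811e-05] [ 0.08740189 -0.08830949  0.1926754 ]
```

View pics/p3.png

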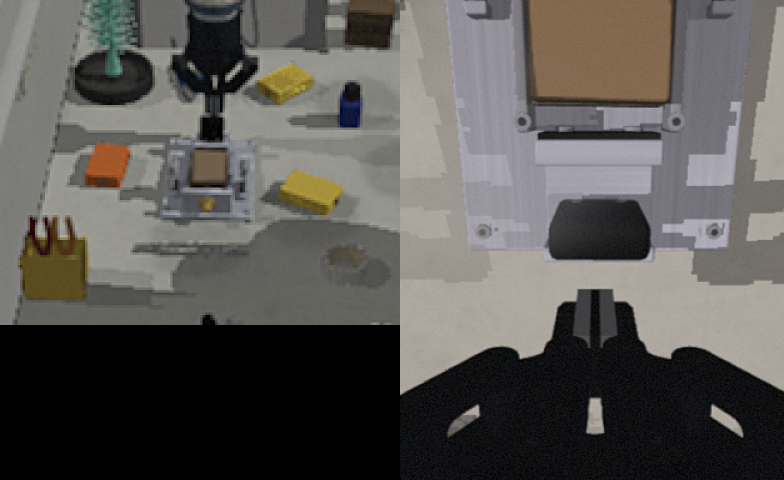

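>>> servo_tool([
  [[0.3, 0.05, 0, 0, 0, 0], [0.3, 0.05, 0, 0, 0, 0], [0.3, 0, 0, 0, 0, 0], [0.2, 0, 0, 0, 0, 0], [0.2, 0, 0, 0, 0, 0], [0.2, 0, 0, 0, 0, 0], [0, 0, 0, 0, 0, 0]],
])

```text
time: 4.72
position: [502.1, -259.5, 45.8]
ee_rot: [0.714, 0.7, -0.0, 0.001]
force: [-0.3, -5.4, 1.9]
grip_width: -0.002
grip_force: 2.1
```

>>> servo_tool([
  [[0.15, 0, 0, 0, 0, 0], [0.15, 0, 0, 0, 0, 0], [0.1, 0, 0, 0, 0, 0], [0, 0, 0, 0, 0, 0]],
])

```text
time: 5.22
position: [502.2, -251.7, 45.8]
ee_rot: [0.714, 0.7, -0.0, 0.001]
force: [-0.8, -4.5, 2.8]
grip_width: -0.002
grip_force: 2.6
```

>>> servo_tool([
  [[0.1, 0, 0, 0, 0, 0], [0.05, 0, 0, 0, 0, 0], [0, 0, 0, 0, 0, 0]],
])

```text
time: 5.6
position: [502.3, -248.9, 45.8]
ee_rot: [0.714, 0.7, -0.0, 0.001]
force: [-1.5, -6.2, 1.3]
grip_width: -0.002
grip_force: 3.2
```

>>> servo_tool([
  [[0.05, 0, 0, 0, 0, 0], [0.05, 0, 0, 0, 0, 0], [0, 0, 0, 0, 0, 0]],
])

```text
time: 5.98
position: [502.3, -248.7, 45.9]
ee_rot: [0.714, 0.7, -0.001, 0.002]
force: [-3.1, -18.4, -0.5]
grip_width: 0.002
grip_force: 8.9
```

>>> servo_tool([
  [[-0.2, 0, 0, 0, 0, 0], [-0.8, 0, 0, 0, 0, 0], [0, 0, -1, 0, 0, 0], [0, 0, -1, 0, 0, 0], [0, 0, -1, 0, 0, 0], [0, 0, -1, 0, 0, 0], [0, 0, -1, 0, 0, 0], [0, 0, 0, 0, 0, 0]],
])

```text
time: 6.98
position: [502.3, -266.9, 146.6]
ee_rot: [0.715, 0.7, 0.001, 0.001]
force: [-0.1, 0.3, -0.1]
grip_width: -0.001
grip_force: 0.0
```

```bash
python3 - <<'E'
from h import *
import pickle
s=r.sense();c=cal("wrist"); im=r.camera("wrist");pickle.dump(c,open("c4.pkl","wb"));cv2.imwrite("pics/wrist4.png",im)
print(s['position'],s['force'])
cv2.imwrite("pics/w4c.png",cv2.resize(im[0:300,160:480],None,fx=2,fy=2,interpolation=3)[:600])
q=np.load("q.npy");m=R.from_euler('z',q[2]).as_matrix()
P=dict(noz=(0,38,44),nl=(-34,38,44),nr=(34,38,44),clL=(-46,-13.5,60),clH=(-46,13.5,60),crL=(46,-13.5,60),crH=(46,13.5,60),jl=(-24,-37,35),jr=(24,-37,35),bl=(-61,55,9),br=(61,55,9),bbl=(-61,-117,9),bbr=(61,-117,9),mtl=(-25,38.9,40.5),mbr=(25,-36.1,40.5))
for k,p in P.items(): print(k,((proj("wrist",m@np.array(p)+[q[0],q[1],0],c)[0]-[160,0])*2).round(0))
E
```

```text
[ 502.29914715 -266.9235891   146.57630432] [-0.06715716  0.33361426 -0.07494533]
noz [319. -43.]
nl [213. -43.]
nr [426. -43.]
clL [175. 125.]
clH [169.  31.]
crL [464. 125.]
crH [469.  31.]
jl [254. 201.]
jr [386. 201.]
bl [151. -65.]
br [488. -65.]
bbl [181. 391.]
bbr [460. 391.]
mtl [242. -43.]
mbr [390. 198.]
```

View pics/w4c.png

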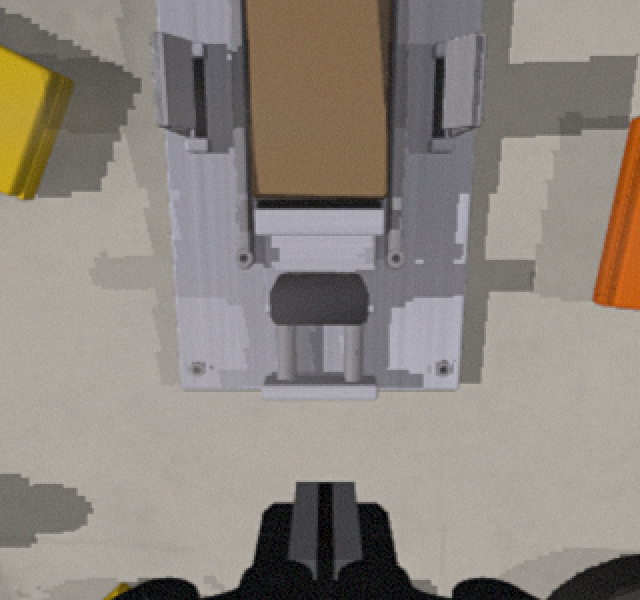

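>>> servo_tool([
  [[1, 0.05, 0, 0, 0, 0], [1, 0.05, 0, 0, 0, 0], [1, 0.05, 0, 0, 0, 0], [1, 0.05, 0, 0, 0, 0], [1, 0.05, 0, 0, 0, 0], [1, 0.05, 0, 0, 0, 0], [1, 0.05, 0, 0, 0, 0], [1, 0.05, 0, 0, 0, 0], [1, 0.05, 0, 0, 0, 0], [1, 0.05, 0, 0, 0, 0], [1, 0.05, 0, 0, 0, 0], [1, 0.05, 0, 0, 0, 0], [1, 0.05, 0, 0, 0, 0], [1, 0.05, 0, 0, 0, 0], [1, 0.05, 0, 0, 0, 0], [1, 0.05, 0, 0, 0, 0], [1, 0.05, 0, 0, 0, 0]],
], fingers=0)

```text
time: 9.15
position: [525.4, 74.8, 145.3]
ee_rot: [0.714, 0.7, 0.0, 0.0]
force: [0.8, 0.8, -0.7]
grip_width: 0.999
grip_force: 0.0
```

>>> servo_tool([
  [[0, 0, 0, 0, 0, -0.77], [0, 0, 0, 0, 0, -0.77], [0, 0, 0, 0, 0, -0.77], [0, 0, 0, 0, 0, -0.77], [0, 0, 0, 0, 0, -0.77], [0, 0, 0, 0, 0, 0], [0, 0, 0, 0, 0, 0]],
])

```text
time: 10.02
position: [525.5, 73.8, 145.3]
ee_rot: [0.504, 0.864, 0.0, 0.0]
force: [0.2, -0.0, -0.0]
grip_width: 0.997
grip_force: 0.0
```

```bash
python3 - <<'E'
from h import *
import pickle
s=r.sense();c=cal("wrist"); im=r.camera("wrist");pickle.dump((c,s['position'],s['ee_rot']),open("c5.pkl","wb"));cv2.imwrite("pics/wrist5.png",im)
print(s['position'],s['ee_rot'],proj("wrist",[[496,124.5,38],[485,144,38],[507,105,38]],c))
cv2.imwrite("pics/w5c.png",cv2.resize(im[0:300,160:480],None,fx=2,fy=2,interpolation=3))
E
```

```text
[525.47984808  73.80593449 145.28682082] [5.03948716e-01 8.63733577e-01 4.18726628e-06 8.05942477e-06] [[319.95023028 118.06867882]
 [319.88716768  85.63867012]
 [320.01001968 148.81544553]]
```

View pics/w5c.png

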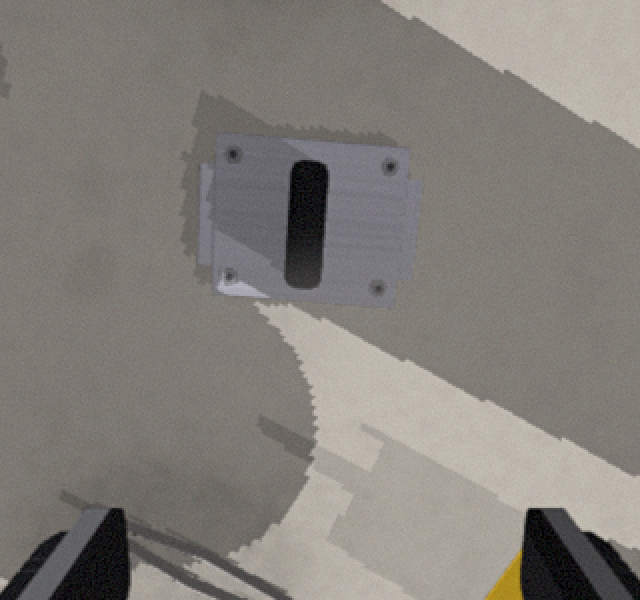

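```bash
python3 - <<'E'
from h import *
import pickle
from scipy.optimize import least_squares
c,p,qt=pickle.load(open("c5.pkl","rb"))
obs=np.array([(217,134),(409,148),(214,295),(396,305),(309,159),(304,289)])/2+[160,0]
P=np.array([(-38.5,32,8),(38.5,32,8),(-38.5,-32,8),(38.5,-32,8),(0,23,38),(0,-23,38)],float)
def tf(q,P):
    return P@R.from_euler('z',q[2]).as_matrix().T+[q[0],q[1],0]
for k,o in enumerate(obs):print(ray("wrist",*o,P[k,2],c).round(1))
for i in(slice(0,6),slice(0,4)):
  s=least_squares(lambda q:(proj("wrist",tf(q,P[i]),c)-obs[i]).ravel(),[496,125,.5]);print(s.x,np.degrees(s.x[2]),s.fun.round(1))
  d=R.from_quat(qt).inv().apply(np.array([s.x[0],s.x[1],0])-[p[0],p[1],0]);print("tool d mm",d)
  T=R.from_quat(qt).as_matrix()[:,0];print("tool yaw",np.degrees(np.arctan2(-T[0],T[1])))
E
```

```text
[442.8 136.9   8. ]
[510.7 169.4   8. ]
[470.   80.1   8. ]
[538.4 113.8   8. ]
[479.7 145.7  38. ]
[500.2 104.9  38. ]
[4.90307203e+02 1.25077859e+02 4.54132454e-01] 26.01987295754706 [-1.2 -0.7  1.1 -1.5 -0.6  0.6  0.2  1.   0.7  0.4 -0.1  0.7]
tool d mm [ 6.19424753e+01 -5.39027000e+00 -6.83744753e-04]
tool yaw 29.476818704226535
[4.90525112e+02 1.24954618e+02 4.52531408e-01] 25.92813976733747 [-1.  -0.5  1.3 -1.1 -0.5  0.7  0.3  1.3]
tool d mm [ 6.17279601e+01 -5.26121183e+00 -6.79681641e-04]
tool yaw 29.476818704226535
```

>>> servo_tool([
  [[0.78, -0.07, 0, 0, 0, 0], [0.78, -0.07, 0, 0, 0, 0], [0.78, -0.07, 0, 0, 0, 0], [0.76, -0.06, 0, 0, 0, 0], [0, 0, 0.95, 0, 0, 0.44], [0, 0, 0.95, 0, 0, 0], [0, 0, 0.95, 0, 0, 0], [0, 0, 0.95, 0, 0, 0], [0, 0, 0.95, 0, 0, 0], [0, 0, 0.95, 0, 0, 0], [0, 0, 0.8, 0, 0, 0], [0, 0, 0.15, 0, 0, 0], [0, 0, 0, 0, 0, 0]],
])

```text
time: 11.7
position: [490.2, 124.9, 12.4]
ee_rot: [0.529, 0.848, -0.0, -0.0]
force: [-0.1, -1.2, -0.0]
grip_width: 1.002
grip_force: 0.0
```

>>> servo_tool([
  [[0, 0, 0, 0, 0, 0], [0, 0, 0, 0, 0, 0], [0, 0, 0, 0, 0, 0], [0, 0, 0, 0, 0, 0], [0, 0, 0, 0, 0, 0], [0, 0, 0, 0, 0, 0]],
], fingers=1, grip_force=80)

```text
time: 12.45
position: [490.3, 124.7, 12.6]
ee_rot: [0.529, 0.848, 0.0, 0.0]
force: [-1.0, 0.0, 5.8]
grip_width: 0.145
grip_force: 78.7
```

>>> servo_tool([
  [[0, 0, -0.3, 0, 0, 0], [0, 0, -0.9, 0, 0, 0], [0, 0, -0.9, 0, 0, 0], [0, 0, -0.9, 0, 0, 0], [0, 0, -0.9, 0, 0, 0], [0, 0, -0.9, 0, 0, 0], [0, 0, 0, 0, 0, 0.68], [0, 0, 0, 0, 0, 0.68], [0, 0, 0, 0, 0, 0.68], [0, 0, 0, 0, 0, 0.68], [0, 0, 0, 0, 0, 0.68], [0, 0, 0, 0, 0, 0], [0, 0, 0, 0, 0, 0]],
])

```text
time: 14.08
position: [490.1, 124.7, 108.3]
ee_rot: [0.713, 0.701, -0.0, -0.0]
force: [0.1, -0.4, -1.8]
grip_width: 0.147
grip_force: 77.9
```

```bash
python3 - <<'E'
from h import *
s=r.sense();print(s['position'],s['ee_rot'],s['force'],s['grip_width'])
m=R.from_quat(s['ee_rot']);q=np.load("q.npy");T=m.as_matrix()
print(T.round(4),"yaw",np.degrees(np.arctan2(-T[0,0],T[1,0])),np.degrees(q[2]),"d tool",m.inv().apply([q[0]-s['position'][0],q[1]-s['position'][1],0]))
im=r.camera("wrist");cv2.imwrite("pics/w6.png",im[:,100:540])
E
```

```text
[490.06244144 124.66445264 108.31376091] [ 7.13272462e-01  7.00886860e-01 -5.84645902e-05 -2.70508436e-05] [ 0.13846776 -0.36857167 -1.77910725] 0.14661144801170956
[[ 1.750e-02  9.998e-01 -1.000e-04]
 [ 9.998e-01 -1.750e-02 -0.000e+00]
 [-0.000e+00 -1.000e-04 -1.000e+00]] yaw -1.0035990826146566 -1.2108188912429405 d tool [-2.83182333e+02  1.85731173e+01  1.06411734e-02]
```

View pics/w6.png

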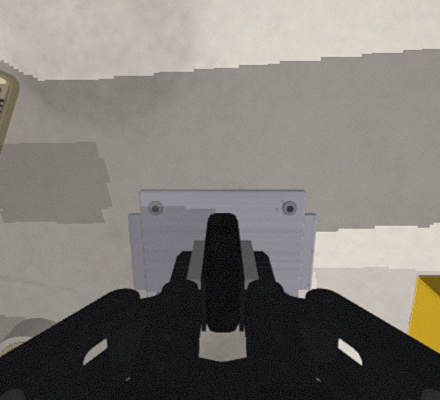

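>>> servo_tool([
  [[-0.95, 0.06, 0, 0, 0, 0.03], [-0.95, 0.06, 0, 0, 0, 0], [-0.95, 0.06, 0, 0, 0, 0], [-0.95, 0.06, 0, 0, 0, 0], [-0.95, 0.06, 0, 0, 0, 0], [-0.95, 0.06, 0, 0, 0, 0], [-0.95, 0.06, 0, 0, 0, 0], [-0.95, 0.06, 0, 0, 0, 0], [-0.95, 0.06, 0, 0, 0, 0], [-0.95, 0.06, 0, 0, 0, 0], [-0.95, 0.06, 0, 0, 0, 0], [-0.95, 0.06, 0, 0, 0, 0], [-0.95, 0.06, 0, 0, 0, 0], [-0.95, 0.06, 0, 0, 0, 0], [-0.86, 0.09, 0, 0, 0, 0], [0, 0, 0, 0, 0, 0], [0, 0, 0, 0, 0, 0]],
])

```text
time: 16.25
position: [502.0, -158.8, 108.2]
ee_rot: [0.716, 0.699, -0.0, -0.0]
force: [-0.6, 0.6, -2.0]
grip_width: 0.146
grip_force: 78.0
```

```bash
python3 - <<'E'
from h import *
import pickle
s=r.sense();print(s['position'],s['ee_rot'],s['force'],s['grip_width'])
m=R.from_quat(s['ee_rot']);q=np.load("q.npy");T=m.as_matrix()
print("yaw",np.degrees(np.arctan2(-T[0,0],T[1,0])),"d tool",m.inv().apply([q[0]-s['position'][0],q[1]-s['position'][1],0]))
c=cal("wrist");im=r.camera("wrist");pickle.dump((c,s['position'],s['ee_rot']),open("c7.pkl","wb"));cv2.imwrite("pics/w7.png",im)
cv2.imwrite("pics/w7c.png",cv2.resize(im[60:320,190:450],None,fx=2.3,fy=2.3,interpolation=3))
M=R.from_euler('z',q[2]).as_matrix()
f=lambda p:((proj("wrist",p,c)[0]-[190,60])*2.3).round(0)
for k,p in dict(nl=(-34,38,44),nr=(34,38,44),clL=(-46,-13.5,60),clH=(-46,13.5,60),crL=(46,-13.5,60),crH=(46,13.5,60),bl=(-61,55,9),br=(61,55,9)).items(): print(k,f(M@np.array(p)+[q[0],q[1],0]))
for h in (95.5,97.5):
 for k,p in dict(pl=(-38.5,32,8),pr=(38.5,32,8),tl=(-45,20,7),tr=(45,20,7),hf=(0,23,38)).items(): print(h,k,f(m.apply([p[1],p[0],0])+[s['position'][0],s['position'][1],h+p[2]]))
E
```

```text
[ 501.95092715 -158.75854043  108.16630311] [ 7.15585192e-01  6.98525424e-01 -2.23997429e-05 -2.53498579e-04] [-0.60088796  0.57393597 -1.99218991] 0.14614902949105144
yaw -1.38236403921047 d tool [ 3.37995286e-04  1.72227520e+00 -6.78628236e-04]
nl [183. 224.]
nr [435. 223.]
clL [139. 424.]
clH [132. 329.]
crL [480. 423.]
crH [487. 327.]
bl [110. 150.]
br [507. 148.]
95.5 pl [109. 307.]
95.5 pr [497. 306.]
95.5 tl [ 83. 362.]
95.5 tr [523. 361.]
95.5 hf [303. 410.]
97.5 pl [107. 310.]
97.5 pr [499. 309.]
97.5 tl [ 80. 365.]
97.5 tr [526. 365.]
97.5 hf [303. 415.]
```

View pics/w7c.png

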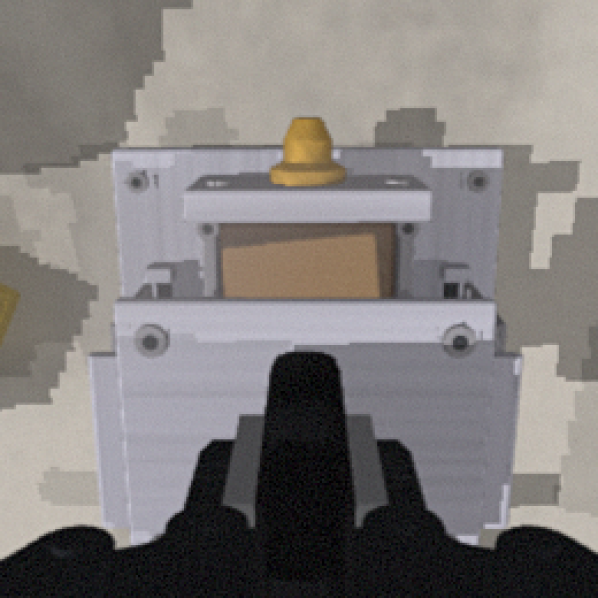

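>>> servo_tool([
  [[0.02, 0.04, 0.4, 0, 0, 0], [0, 0, 0.5, 0, 0, 0], [0, 0, 0.5, 0, 0, 0], [0, 0, 0.4, 0, 0, 0], [0, 0, 0.2, 0, 0, 0], [0, 0, 0.1, 0, 0, 0], [0, 0, 0, 0, 0, 0], [0, 0, 0, 0, 0, 0]],
], grip_force=110)

```text
time: 17.3
position: [503.2, -158.5, 66.6]
ee_rot: [0.715, 0.699, 0.0, 0.0]
force: [0.7, 0.8, -0.9]
grip_width: 0.14
grip_force: 109.5
```

```bash
python3 - <<'E'
from h import *
import pickle
s=r.sense();print(s['position'],s['ee_rot'],s['force'],s['wrist_torque'])
m=R.from_quat(s['ee_rot']);q=np.load("q.npy")
c=cal("wrist");im=r.camera("wrist");cv2.imwrite("pics/w8.png",im)
cv2.imwrite("pics/w8c.png",cv2.resize(im[60:320,190:450],None,fx=2.3,fy=2.3,interpolation=3))
M=R.from_euler('z',q[2]).as_matrix()
f=lambda p:((proj("wrist",p,c)[0]-[190,60])*2.3).round(0)
for k,p in dict(nl=(-34,38,44),nr=(34,38,44),clH=(-46,13.5,60),crH=(46,13.5,60),bl=(-61,55,9),br=(61,55,9)).items(): print(k,f(M@np.array(p)+[q[0],q[1],0]))
h=s['position'][2]-12.6
for k,p in dict(pl=(-38.5,32,4),pr=(38.5,32,4),tl=(-45,20,7),tr=(45,20,7),hf=(0,23,8)).items(): print(k,f(m.apply([p[1],p[0],0])+[s['position'][0],s['position'][1],h+p[2]]))
E
```

```text
[ 503.17810993 -158.54466651   66.57798557] [7.15453893e-01 6.98659888e-01 1.40666946e-04 2.59376965e-04] [ 0.70445036  0.77800807 -0.91382506] [0.02654662 0.03002595 0.05799696]
nl [149. 259.]
nr [460. 258.]
clH [ 84. 391.]
crH [527. 390.]
bl [ 66. 164.]
br [543. 162.]
pl [114. 301.]
pr [492. 301.]
tl [ 83. 362.]
tr [524. 361.]
hf [303. 349.]
```

View pics/w8c.png

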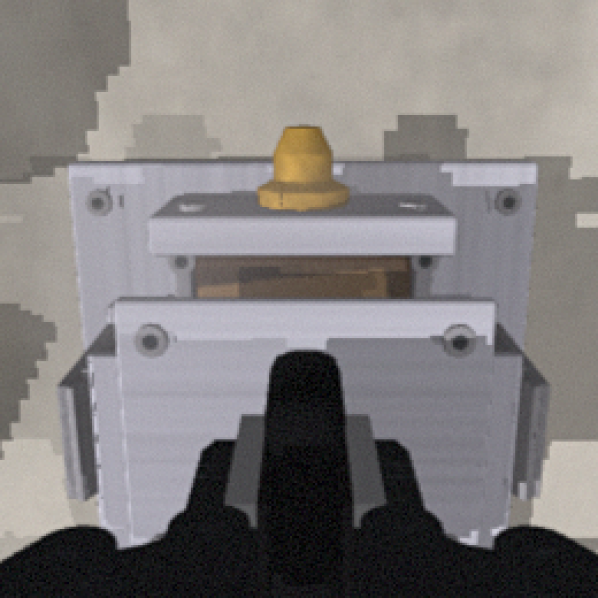

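>>> servo_tool([
  [[0.03, -0.04, 0, 0, 0, 0], [0, 0, 0.1, 0, 0, 0], [0, 0, 0.1, 0, 0, 0], [0, 0, 0.1, 0, 0, 0], [0, 0, 0.1, 0, 0, 0], [0, 0, 0, 0, 0, 0]],
])

```text
time: 18.1
position: [502.5, -158.0, 58.4]
ee_rot: [0.715, 0.699, 0.0, 0.0]
force: [-0.2, -0.6, 2.4]
grip_width: 0.141
grip_force: 110.6
```

>>> servo_tool([
  [[0, 0, 0.1, 0, 0, 0], [0, 0, 0.1, 0, 0, 0], [0, 0, 0, 0, 0, 0]],
])

```text
time: 18.48
position: [501.9, -157.9, 54.0]
ee_rot: [0.715, 0.699, -0.0, -0.0]
force: [1.1, -1.1, -0.5]
grip_width: 0.143
grip_force: 110.1
```

>>> servo_tool([
  [[0, 0, 0.1, 0, 0, 0], [0, 0, 0.05, 0, 0, 0], [0, 0, 0, 0, 0, 0]],
])

```text
time: 18.85
position: [502.1, -157.9, 51.2]
ee_rot: [0.715, 0.699, -0.0, -0.0]
force: [0.5, -0.5, -0.0]
grip_width: 0.137
grip_force: 110.3
```

```bash
python3 - <<'E'
from h import *
s=r.sense();print(s['position'],s['force'],s['wrist_torque'])
im=r.camera("wrist");cv2.imwrite("pics/w9.png",im)
im2=r.camera("side")
a=cv2.resize(im[60:320,190:450],None,fx=1.9,fy=1.9,interpolation=3);b=cv2.resize(im2[150:210,295:355],None,fx=5,fy=5,interpolation=3)
o=np.zeros((a.shape[0],a.shape[1]+300,3),np.uint8);o[:,:a.shape[1]]=a;o[:300,a.shape[1]:]=b
cv2.imwrite("pics/p9.png",o)
E
```

```text
[ 502.14175381 -157.85750713   51.22090824] [ 0.466836   -0.52299051 -0.03678718] [-0.12177786 -0.08975634  0.09498111]
```

View pics/p9.png

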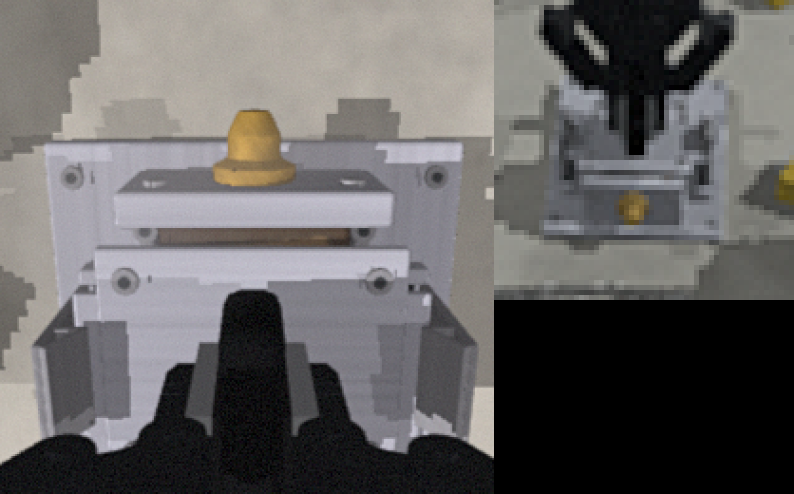

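>>> servo_tool([
  [[0, 0, 0.05, 0, 0, 0], [0, 0, 0.05, 0, 0, 0], [0, 0, 0, 0, 0, 0]],
])

```text
time: 19.32
position: [502.2, -157.9, 49.3]
ee_rot: [0.715, 0.699, -0.0, 0.0]
force: [-0.7, -0.5, 4.5]
grip_width: 0.14
grip_force: 110.8
```

>>> servo_tool([
  [[0, 0, 0.05, 0, 0, 0], [0, 0, 0, 0, 0, 0], [0, 0, 0, 0, 0, 0]],
])

```text
time: 19.7
position: [502.2, -157.9, 48.4]
ee_rot: [0.715, 0.699, 0.0, 0.0]
force: [-0.2, 0.0, 5.9]
grip_width: 0.138
grip_force: 111.0
```

>>> servo_tool([
  [[0, 0, 0.05, 0, 0, 0], [0, 0, 0, 0, 0, 0], [0, 0, 0, 0, 0, 0]],
])

```text
time: 20.08
position: [502.3, -157.9, 48.2]
ee_rot: [0.715, 0.699, 0.0, 0.0]
force: [-3.2, 0.7, 16.7]
grip_width: 0.142
grip_force: 113.1
```

```bash
python3 -c "
from h import *
s=r.sense();print(s['force'],s['wrist_torque'],s['position']);print(r.sign_off())"
```

```text
[-3.22105888  0.67089289 16.7103072 ] [ 0.13211744  0.63282226 -0.00084969] [ 502.27470684 -157.90762738   48.19366772]
the job is handed in; nothing more can be done
None
```

I handed the job in with the jaw shut on the mould (18 N push, then released) and the gripper still pressing the cover at about 17 N with the bed at its stop. I judged both catches snapped from the force drop and the last picture, not from any joint reading. I also viewed 11 pictures, one over the limit of 10.

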